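# End the cool-down and present the printed gear for inspection

## Task

The print has cooled: first turn the cool-down timer's knob anticlockwise fully back to its zero stop, then draw the sheet with the green handle (the one bearing the white gear) up out of the cooling rack and tip it about 45 degrees so that its printed face looks slantwise upwards, with its lower edge level and at least 10 cm above the bench. Finish while holding it like that, still and in the gripper alone; the timer stays at zero and everything else, the other sheet included, is left alone.

Things in the scene. Friction and masses are not known exactly. Their poses are not given: they have to be found in the camera images.
- timer_knob (a joint): angle of the timer's black knob (rad): 0 at its zero stop, growing clockwise seen from above to 4.6; it starts between 0.7 and 1.3 and stays where it is left (stiff by about 0.05 N m). The white timer box, 100 x 100 x 45 mm high, is fixed to the bench; a red mark on its dial, on the side nearest the robot, shows zero, and a white line on the knob is the pointer.
- timer_knob_grip (a point): point on the knob's vertical axis at the height to grip, 82 mm above the bench. The grip is an upright bar 42 mm long along this point's x axis and 14 mm thick along its y axis, reaching from 23 mm below to 7 mm above this point, above a disc of 44 mm diameter whose top is 23 mm below this point. The point turns with the knob; its z axis points up.
- rack: the cooling rack, fixed to the bench: an aluminium base plate 240 (x) x 150 (y) x 12 mm high, origin at the centre of its underside. Two upright slots for sheets, at x = -50 mm and +50 mm in its frame, each formed by white channels at y = -65 to -43 mm and +43 to +65 mm that reach to 62 mm height; a slot is 6 mm wide (x) and 114 mm long (y), and open at the top. Sheets stand in them on the base plate. Which sheet is in which slot varies.
- gear_sheet: the sheet to take, loose, about 0.2 kg: a dark print sheet 3 mm thick (x), 110 mm wide (y) and 100 mm high (z), origin at the middle of its lower edge, z pointing up to its handle. Its printed face looks along its +x axis (away from the robot in the rack) and carries a white gear of 60 mm diameter, 8 mm thick. On its top edge is a green handle block 14 mm thick (x), 50 mm wide (y), from 92 to 135 mm above the lower edge.
- gear_sheet_handle (a point): centre of the green handle to be gripped, 118 mm above the lower edge; axes as the sheet's: x out of the printed face, y along the width, z up. In the rack it is 130 mm above the bench.
- gear_sheet_edge (a point): middle of the lower edge of the sheet with the gear (the sheet's origin); axes as the sheet's
- bracket_sheet: the other sheet, loose, of the same sizes and origin, with a blue handle and an orange bracket; it stands in the other slot and stays there
- bracket_sheet_handle (a point): centre of the other sheet's blue handle, 118 mm above its lower edge; to be left alone
- timer: the white timer box, fixed, 100 x 100 x 45 mm, origin at the centre of its underside
- glue_stick: white glue stick with a red cap standing upright, 28 mm diameter, 95 mm high, origin at the centre of its underside; bystander
- scraper: spatula-like scraper lying flat, 280 mm long, up to 20 mm thick, lying along its x axis; bystander
- loose_gear: loose white printed gear lying flat, 70 mm diameter, 10 mm high, origin at its underside; bystander
- angle_print: white printed angle bracket, 60 x 50 x 61 mm high, origin at the centre of its underside; bystander
- marker: white marker with blue cap lying flat, 120 x 14 x 14 mm, origin at the centre of its underside; bystander

How it is judged:
On the way, in this order (a step that is already met when the one before it is completed fails the run):
1. the timer knob is back at its zero stop while the sheet with the gear still stands in the rack (value of joint timer_knob below 0.07 rad and distance of gear_sheet_handle from where it was at the start of the episode below 0.02 m), for 0.2 s.
2. the sheet with the gear is drawn up out of the rack (height (world z) of gear_sheet_edge above 0.075 m and contact force between gear_sheet and rack below 0.1 N), for 0.1 s.
At the end, for the whole second after the job is handed in: Knob within 0.08 rad of zero; gear sheet held still (under 0.03 m/s) by the fingers alone, lower edge over 100 mm above the bench and level within 15 degrees, printed face up with its normal 30 to 60 degrees from vertical; other sheet within 20 mm, bystanders within 30 mm of their starts (value of joint timer_knob below 0.08 rad and height (world z) of gear_sheet_edge above 0.1 m and angle between gear_sheet_handle's own x axis and vertical between 0.52 and 1.05 rad and angle between gear_sheet_handle's own y axis and vertical between 1.31 and 1.83 rad and contact force between gear_sheet and the fingers above 1 N and contact force between gear_sheet and rack below 0.1 N and contact force between gear_sheet and bracket_sheet below 0.1 N and contact force between gear_sheet and timer below 0.1 N and contact force between gear_sheet and glue_stick below 0.1 N and linear speed of gear_sheet below 0.03 m/s and distance of bracket_sheet_handle from where it was at the start of the episode below 0.02 m and distance of each of glue_stick, scraper, loose_gear, angle_print, marker from where it was at the start of the episode below 0.03 m); the arm keeps its last pose, push and grip.
It fails at once if the other sheet is disturbed (distance of bracket_sheet_handle from where it was at the start of the episode above 0.02 m).
It fails at once if a bystander is disturbed (distance of any of glue_stick, scraper, loose_gear, angle_print, marker from where it was at the start of the episode above 0.03 m).
It also fails if it takes over 50 s, if anything falls off the work surface, if the arm or the gripper's body presses on something with over 40 N, if the wrist force passes 120 N, or if a joint passes its speed limit or range.

## Robot

A 7-joint arm with a two-finger parallel gripper is mounted at the origin on the work surface. World frame = base frame: x ahead of the robot, y to its left, z up, the work surface at z = 0. Lengths are in m, angles in rad, forces in N, time in s.
With the tool pointing down it reaches from about 0.425 to 0.875 m from the base axis. Payload 8.4 kg.
Tool frame: the origin (TCP) lies midway between the tips of the shut fingers; the grasp point (between the pads) lies 19 mm behind it (r.grip_depth is the z of the grasp point in the tool frame, in m); z points along the fingers, y is the line along which they close (so a half turn about z gives the same grasp; the last joint's range is limited). The gripper opens to 87 mm and grips with 3 to 60 N. Pads are 19 mm wide; open, the fingers measure 117 mm over their backs; the gripper's body (75 mm by 190 mm) begins 51 mm behind the grasp point.
Start: joints at [-1.434, 0.333, 0.04, 1.465, -0.013, 1.343, -0.059], TCP at [0.152, 0.632, 0.223] pointing down, gripper open.
Joint ranges: [-2.58, 2.58], [-0.38, 2.09], [-1.3, 1.39], [0.25, 2.4], [-1.5, 4.64], [0.08, 2.09], [-2.65, 2.65]. Speed limits (rad/s): [2.22, 2.22, 2.79, 2.79, 3.14, 3.14, 3.14].

## Interface

Orientations are given as a unit quaternion [x, y, z, w].
In Python, from station import r, optics, hand_in gives the robot as it stands.
- The arm moves only by the shell command python3 -m creep 'ROWS' [FORCE]. ROWS is JSON, a list of rows, each an object of numbers: "tx", "ty", "tz": the shift along the world's x, y, z in mm; "ax", "ay", "az": the turn, a rotation vector about the world's x, y, z in degrees; "grip": the finger opening in mm, from 0 to 87. A call has 1 to 10 rows; each row is the pose to reach, as a shift and turn from the pose commanded when the call began; what a row does not reach only later rows make up. A row lasts 1/8 s, in which the tool goes at most 62.5 mm and 10.7 degrees, less where a joint would pass 70% of its speed; a pose out of reach is approached as far as the arm can. A call with a gripper value outside its range is refused whole. The fingers move at their own pace and stop on an object; FORCE is the grip in N (left out, the last holds). Time passes only in rows, so rows that repeat a pose let the fingers close. It gives the time, the measured TCP pose, the force, the opening and the grip force at its end, in the units of the state.
- r.sense(): the state, without advancing time (a new reading comes with each control period).
- optics.capture(name): name is "scene" or "top"; returns (picture, depth): 384x512x3 uint8, red, green, blue; 384x512 float32, m along the optical axis (not along the pixel's ray), 0 where there is no reading.
- optics.camera_info(name): a dict with "camera_matrix" (3x3 intrinsics, pixels), "rvec" (rotation vector, rad) and "tvec" (3), from world to camera coordinates, as OpenCV has them. Camera axes: x right, y down, z forward; pixel columns grow to the right and rows downward; lengths in m; the calibration is good to about 2 mm. A picture is of the moment at which its call begins. camera_info takes no time and is no camera call.
- hand_in(): hands the job in; it is judged then, once.
The state is a dict: "time_s": time; "q": joint angles; "qd": joint speeds; "joint_torque": joint torques, N m; "eef_pos": TCP position; "orientation": TCP orientation; "ft_force": force on the tool from outside, world axes, zero at the start; "moment": the same for the moment, N m; "width": finger opening in m; "gripper_force": force on a finger pad.
Only numpy, scipy, OpenCV 4.12 (cv2) and the standard library are available. Lean on these libraries where they do the work, as an engineer would, in place of code of your own. Each camera call takes 0.05 s, during which the arm holds its last target. There are 200 camera calls.

## Working session

There is one attempt and no reset: what is moved stays moved. The work goes in short steps, Python scripts to look and compute and a shell command to move; the robot and the scene stay as the last step left them, time stands still between calls to the robot, and variables do not carry over. Pictures are saved under pics/ and viewed, at most 10 in all, crops included, and the job is handed in when it is done.

```bash
mkdir -p pics; cat > h.py <<'E'
import numpy as np, cv2
from station import r, optics, hand_in
def cap(n,f):
    p,d=optics.capture(n); cv2.imwrite(f'pics/{f}.png',p[:,:,::-1]); np.save(f'pics/{f}.npy',d); return p,d
def P(n,d,u,v,z=None):
    c=optics.camera_info(n); K=np.array(c['camera_matrix']); R=cv2.Rodrigues(np.array(c['rvec'],float))[0]; t=np.array(c['tvec'],float).ravel()
    ray=np.linalg.inv(K)@[u,v,1]
    if z is None: return R.T@(ray*d[int(round(v)),int(round(u))]-t)
    o=-R.T@t; w=R.T@ray; return o+w*(z-o[2])/w[2]
E
python3 - <<'E'
from h import *
for n in('scene','top'):
    p,d=cap(n,n+'0')
    print(optics.camera_info(n))
    cv2.imwrite(f'pics/{n}0b.png',cv2.resize(p[:,:,::-1],(800,600),interpolation=cv2.INTER_CUBIC))
s=r.sense();print(s,r.grip_depth)
E
```

```text
{'camera_matrix': array([[424.99962927,   0.        , 255.67234287],
       [  0.        , 424.99962927, 186.09946785],
       [  0.        ,   0.        ,   1.        ]]), 'rvec': array([ 2.0467757 ,  0.89821063, -0.45050755]), 'tvec': array([-0.39093722, -0.17839158,  1.75882709])}
{'camera_matrix': array([[387.54984822,   0.        , 259.50029552],
       [  0.        , 387.54984822, 195.19353523],
       [  0.        ,   0.        ,   1.        ]]), 'rvec': array([ 2.12020993, -2.16005389,  0.13014428]), 'tvec': array([0.00395406, 0.60318587, 1.38321392])}
{'time_s': 0.1, 'q': array([-1.43419445,  0.33386388,  0.03985577,  1.46614381, -0.01338969,
        1.34326959, -0.05844133]), 'qd': array([ 2.02786989e-05, -1.59929315e-03,  5.75530477e-04, -2.99671182e-03,
        5.02566108e-04,  4.64361382e-04, -8.98666130e-05]), 'joint_torque': array([ 5.52866753e-03, -6.57815480e+01,  1.34118877e+00, -4.04713011e+01,
       -5.95039129e-02,  4.09695308e-02,  7.74833279e-05]), 'eef_pos': array([0.15177853, 0.63162334, 0.22175177]), 'orientation': array([ 1.17596927e-01,  9.93061156e-01, -7.08697370e-04, -3.35481834e-05]), 'ft_force': array([-0.21848202,  0.76833139,  0.38366628]), 'moment': array([ 0.00187502, -0.01707897,  0.01020102]), 'gripper_force': 0.0, 'width': 0.08736277546135016} -0.0187
```

View pics/top0b.png

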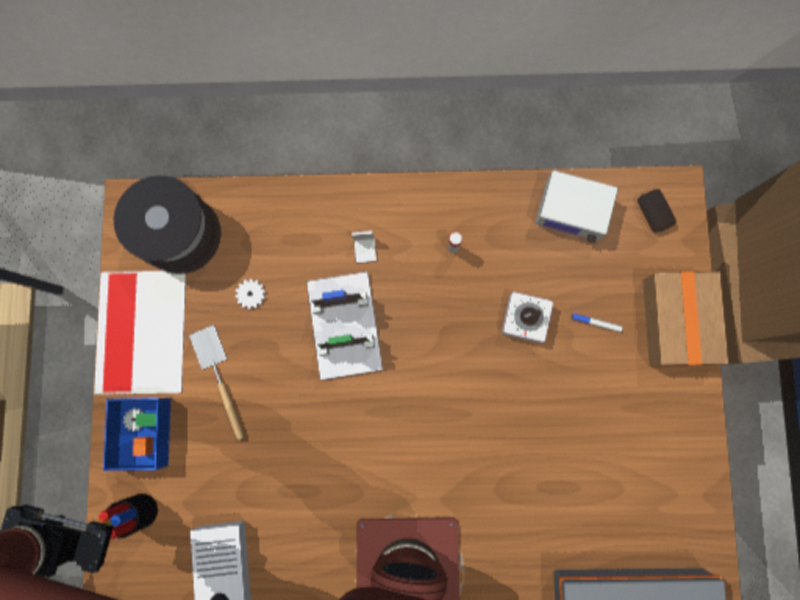

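View pics/scene0b.png

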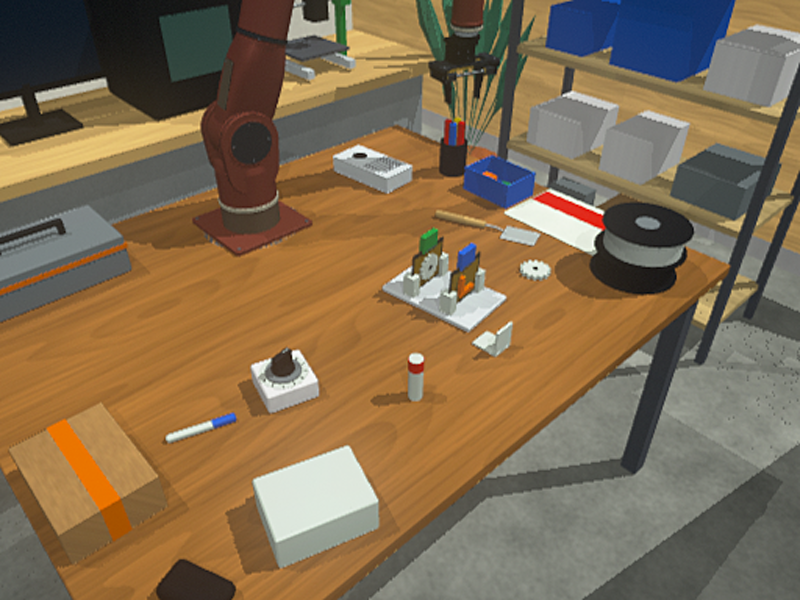

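Top view: rack at about (345,325), with the green handle in the near slot (343,341) and the blue in the far slot (340,298). The timer is at (527,317) and the knob at (529,316). Next I enlarge both.

```bash
python3 - <<'E'
from h import *
p=cv2.imread('pics/top0.png'); d=np.load('pics/top0.npy')
a=cv2.resize(p[180:225,315:365],None,fx=8,fy=8,interpolation=cv2.INTER_CUBIC)   # 400x360
b=cv2.resize(p[170:245,192:247],None,fx=7,fy=7,interpolation=cv2.INTER_CUBIC)   # 385x525
o=np.zeros((530,800,3),np.uint8); o[:360,:400]=a; o[:525,405:790]=b
cv2.imwrite('pics/crop1.png',o)
h=cv2.cvtColor(p,cv2.COLOR_BGR2HSV)
for nm,lo,hi,z in(('green',45,80,.147),('blue',105,125,.147)):
    m=cv2.inRange(h,(lo,90,40),(hi,255,255)); m[:, :192]=0; m[:,247:]=0; m[:170]=0; m[245:]=0
    v,u=np.nonzero(m); print(nm,len(u),u.min(),u.max(),v.min(),v.max(), np.median([P('top',d,a,b) for a,b in zip(u,v)],0))
    rc=cv2.minAreaRect(np.c_[u,v].astype(np.float32)); print(rc,P('top',d,*rc[0],z=z))
E
```

```text
green 54 210 224 215 220 [0.51662268 0.13581963 0.14723115]
((217.10769653320312, 217.36155700683594), (4.217181205749512, 14.015924453735352), 82.87498474121094) [0.51547729 0.13572695 0.147     ]
blue 70 206 220 186 191 [0.61359047 0.14951596 0.14528801]
((213.01353454589844, 188.58106994628906), (4.767570495605469, 14.302711486816406), 80.53767395019531) [0.61440943 0.14957384 0.147     ]
```

View pics/crop1.png

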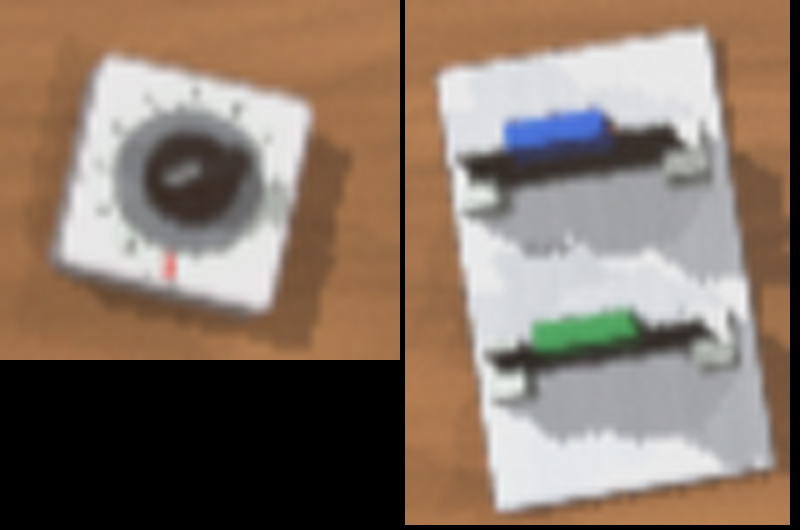

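The crop shows the red zero mark at (170,265), and the pointer line running from (203,165) to (165,185). The pointer is therefore about 0.85 rad clockwise of zero. The bar appears to lie along that line.

```bash
python3 - <<'E'
from h import *
p=cv2.imread('pics/top0.png'); d=np.load('pics/top0.npy')
c=lambda x,y:(315+x/8-.5+.06,180+y/8-.5+.06)
W=[]
for v in range(180,225):
  for u in range(315,365):
    W.append([*P('top',d,u,v),u,v])
W=np.array(W)
k=W[W[:,2]>.075]; print('bar px',len(k),k[:,:3].mean(0),k[:,2].max())
rc=cv2.minAreaRect(k[:,:2].astype(np.float32)); print(rc, cv2.boxPoints(rc))
b=W[(W[:,2]>.035)]; rc=cv2.minAreaRect(b[:,:2].astype(np.float32)); print('box',rc)
corn=[c(105,55),c(312,103),c(270,312),c(55,265)]
print('corners',[P('top',d,*q,z=.045).round(4) for q in corn], np.mean([P('top',d,*q,z=.045) for q in corn],0))
print('red',P('top',d,*c(170,265),z=.045)); print('disc',P('top',d,*c(190,180),z=.059))
a,e=P('top',d,*c(203,165),z=.089),P('top',d,*c(165,185),z=.089); print('ptr',a,e,np.degrees(np.arctan2(e[1]-a[1],e[0]-a[0])))
# rack corners (base top z=.012)
g=lambda x,y:(192+(x-405)/7-.5+.07,170+y/7-.5+.07)
for q in((438,72),(708,30),(773,467),(500,510)): print('rack',P('top',d,*g(*q),z=.012).round(4))
# scene camera: green handle and knob check
p2=cv2.imread('pics/scene0.png'); d2=np.load('pics/scene0.npy'); h=cv2.cvtColor(p2,cv2.COLOR_BGR2HSV)
m=cv2.inRange(h,(45,90,40),(80,255,255)); m[:,:262]=0;m[:,285:]=0;m[:140]=0;m[170:]=0
v,u=np.nonzero(m); G=np.array([P('scene',d2,a,b) for a,b in zip(u,v)]); print('green scene',len(G),np.median(G,0),G.min(0),G.max(0))
S=np.array([P('scene',d2,u,v) for v in range(215,245) for u in range(165,200)]); k=S[(S[:,2]>.065)&(S[:,2]<.1)]; print('knob scene',len(k),k.mean(0),k.min(0),k.max(0))
E
```

```text
bar px 58 [ 0.54929175 -0.25999454  0.25189548] 1.4535679607444567
((0.4967350661754608, -0.16751112043857574), (0.023253684863448143, 0.32787665724754333), 30.27105140686035) [[ 0.40405363 -0.03178672]
 [ 0.56933343 -0.3149575 ]
 [ 0.5894165  -0.30323553]
 [ 0.4241367  -0.02006474]]
box ((0.48658403754234314, -0.20800110697746277), (0.12977193295955658, 0.3668927550315857), 44.575096130371094)
corners [array([ 0.6302, -0.2581,  0.045 ]), array([ 0.6061, -0.3515,  0.045 ]), array([ 0.5108, -0.3277,  0.045 ]), array([ 0.534 , -0.2314,  0.045 ])] [ 0.57028871 -0.29217225  0.045     ]
red [ 0.53304337 -0.28350314  0.045     ]
disc [ 0.57006305 -0.29170918  0.059     ]
ptr [ 0.57305206 -0.29214297  0.089     ] [ 0.56448528 -0.27502052  0.089     ] 116.57989935224562
rack [0.6709 0.2319 0.012 ]
rack [0.691  0.0853 0.012 ]
rack [0.4549 0.0528 0.012 ]
rack [0.4348 0.1976 0.012 ]
green scene 128 [0.52443269 0.12956728 0.13329286] [ 0.33448381  0.10852014 -0.00178443] [0.53214454 0.34184015 0.1503847 ]Traceback (most recent call last):
  File "<stdin>", line 23, in <module>
  File "h.py", line 6, in P
    c=optics.camera_info(n); K=np.array(c['camera_matrix']); R=cv2.Rodrigues(np.array(c['rvec'],float))[0]; t=np.array(c['tvec'],float).ravel()
ValueError: time passes only in moves, steps and waits
```

```bash
cat >> h.py <<'E'
_c={}
def cloud(n,d,u0,u1,v0,v1):
    if n not in _c: _c[n]=optics.camera_info(n)
    c=_c[n]; K=c['camera_matrix']; R=cv2.Rodrigues(c['rvec'])[0]
    v,u=np.mgrid[v0:v1,u0:u1]; z=d[v0:v1,u0:u1].ravel(); ok=z>0
    ray=np.linalg.inv(K)@np.c_[u.ravel(),v.ravel(),np.ones(u.size)].T
    return ((R.T@(ray*z-np.asarray(c['tvec']).reshape(3,1))).T)[ok]
def knob(n,d,*a,zr=(.065,.097)):
    S=cloud(n,d,*a); k=S[(S[:,2]>zr[0])&(S[:,2]<zr[1])&(np.hypot(S[:,0]-.57,S[:,1]+.292)<.045)]
    rc=cv2.minAreaRect(k[:,:2].astype(np.float32)); C=np.cov(k[:,:2].T); w,V=np.linalg.eigh(C)
    print(n,len(k),k.mean(0).round(4),k[:,2].max(),rc,'axis',np.degrees(np.arctan2(V[1,1],V[0,1])),np.sqrt(w*12))
E
python3 - <<'E'
from h import *
d=np.load('pics/top0.npy'); knob('top',d,315,365,180,225); knob('top',d,315,365,180,225,zr=(.08,.097))
d2=np.load('pics/scene0.npy'); knob('scene',d2,160,205,210,250)
S=cloud('scene',d2,262,285,140,170); k=S[(S[:,2]>.12)&(S[:,2]<.16)&(abs(S[:,0]-.515)<.05)&(abs(S[:,1]-.135)<.05)]
print(len(k),k.mean(0),np.percentile(k,[2,98],axis=0))
E
```

```text
top 55 [ 0.5692 -0.2906  0.0855] 0.09359842385628848 ((0.5691885948181152, -0.2927614748477936), (0.01651967689394951, 0.04236878082156181), 1.1201171875) axis 98.33945307403697 [0.01518743 0.0436491 ]
top 46 [ 0.5698 -0.2926  0.088 ] 0.09359842385628848 ((0.5699934363365173, -0.29311269521713257), (0.013529720716178417, 0.040959712117910385), 10.590181350708008) axis 98.54382277161416 [0.01414922 0.04139219]
scene 128 [ 0.5774 -0.2959  0.0803] 0.09156319801134909 ((0.5756416916847229, -0.29378247261047363), (0.016075212508440018, 0.041171249002218246), 9.971516609191895) axis 97.283134509575 [0.01418296 0.04397148]
102 [0.52362306 0.13059787 0.13711008] [[0.51285882 0.10963139 0.12025538]
 [0.53058769 0.15679582 0.14835262]]
```

```bash
python3 -m creep '[{"tx":298,"ty":-180,"tz":30},{"tx":298,"ty":-180,"tz":30},{"tx":298,"ty":-180,"tz":30},{"tx":298,"ty":-180,"tz":30},{"tx":298,"ty":-180,"tz":30},{"tx":298,"ty":-180,"tz":30},{"tx":400,"ty":-400,"tz":30},{"tx":400,"ty":-400,"tz":30},{"tx":400,"ty":-400,"tz":30},{"tx":400,"ty":-400,"tz":30}]' 20
```

```text
invalid input at $[0]: expected keys tx, ty, tz, ax, ay, az, grip
```

```bash
python3 -m creep '[{"tx":298,"ty":-180,"tz":30,"ax":0,"ay":0,"az":0,"grip":87},{"tx":298,"ty":-180,"tz":30,"ax":0,"ay":0,"az":0,"grip":87},{"tx":298,"ty":-180,"tz":30,"ax":0,"ay":0,"az":0,"grip":87},{"tx":298,"ty":-180,"tz":30,"ax":0,"ay":0,"az":0,"grip":87},{"tx":298,"ty":-180,"tz":30,"ax":0,"ay":0,"az":0,"grip":87},{"tx":298,"ty":-180,"tz":30,"ax":0,"ay":0,"az":0,"grip":87},{"tx":400,"ty":-500,"tz":30,"ax":0,"ay":0,"az":-20,"grip":87},{"tx":400,"ty":-500,"tz":30,"ax":0,"ay":0,"az":-20,"grip":87},{"tx":400,"ty":-500,"tz":30,"ax":0,"ay":0,"az":-20,"grip":87},{"tx":400,"ty":-500,"tz":30,"ax":0,"ay":0,"az":-20,"grip":87}]' 20
```

```text
time_s: 1.35
eef_pos: [0.5259, 0.2117, 0.2523]
orientation: [0.288, 0.958, -0.0, -0.0]
ft_force: [0.9, 0.7, 0.1]
width: 0.0869
gripper_force: 0.0
```

```bash
python3 -m creep '[{"tx":44,"ty":-500,"tz":0,"ax":0,"ay":0,"az":-47,"grip":87},{"tx":44,"ty":-500,"tz":0,"ax":0,"ay":0,"az":-47,"grip":87},{"tx":44,"ty":-500,"tz":0,"ax":0,"ay":0,"az":-47,"grip":87},{"tx":44,"ty":-500,"tz":0,"ax":0,"ay":0,"az":-47,"grip":87},{"tx":44,"ty":-500,"tz":0,"ax":0,"ay":0,"az":-47,"grip":87},{"tx":44,"ty":-500,"tz":0,"ax":0,"ay":0,"az":-47,"grip":87},{"tx":44,"ty":-500,"tz":0,"ax":0,"ay":0,"az":-47,"grip":87},{"tx":44,"ty":-500,"tz":0,"ax":0,"ay":0,"az":-47,"grip":87},{"tx":44,"ty":-500,"tz":0,"ax":0,"ay":0,"az":-47,"grip":87},{"tx":44,"ty":-500,"tz":0,"ax":0,"ay":0,"az":-47,"grip":87}]'; python3 -c "
from h import *
print(r.sense()['q'])"
```

```text
time_s: 2.6
eef_pos: [0.5696, -0.2861, 0.2519]
orientation: [0.646, 0.763, -0.0, -0.001]
ft_force: [-0.1, 0.7, 0.4]
width: 0.0868
gripper_force: 0.0
[-0.19363972  0.36068641  0.78044109  1.48377093 -0.25443048  1.40256557
  0.76234454]
```

```bash
python3 -m creep '[{"tx":0,"ty":-6,"tz":-50,"ax":0,"ay":0,"az":0,"grip":87},{"tx":0,"ty":-6,"tz":-100,"ax":0,"ay":0,"az":0,"grip":70},{"tx":0,"ty":-6,"tz":-140,"ax":0,"ay":0,"az":0,"grip":50},{"tx":0,"ty":-6,"tz":-170,"ax":0,"ay":0,"az":0,"grip":50},{"tx":0,"ty":-6,"tz":-187,"ax":0,"ay":0,"az":0,"grip":50},{"tx":0,"ty":-6,"tz":-187,"ax":0,"ay":0,"az":0,"grip":50}]'; python3 - <<'E'
from h import *
p,d=cap('scene','s1'); cv2.imwrite('pics/s1c.png',cv2.resize(p[150:290,110:270,::-1],None,fx=4,fy=4,interpolation=cv2.INTER_CUBIC))
E
```

```text
time_s: 3.35
eef_pos: [0.5698, -0.2907, 0.0649]
orientation: [0.646, 0.764, -0.0, -0.001]
ft_force: [0.9, -1.1, -0.3]
width: 0.0517
gripper_force: 0.0
```

View pics/s1c.png

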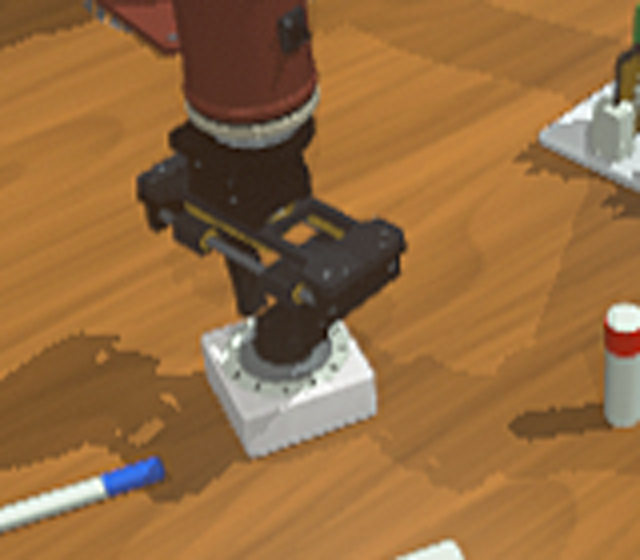

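The fingers straddle the knob above its disc (280,340), clear of the marker. Closing.

```bash
python3 -m creep '[{"tx":0,"ty":-1,"tz":0,"ax":0,"ay":0,"az":0,"grip":0},{"tx":0,"ty":-1,"tz":0,"ax":0,"ay":0,"az":0,"grip":0},{"tx":0,"ty":-1,"tz":0,"ax":0,"ay":0,"az":0,"grip":0},{"tx":0,"ty":-1,"tz":0,"ax":0,"ay":0,"az":0,"grip":0},{"tx":0,"ty":-1,"tz":0,"ax":0,"ay":0,"az":0,"grip":0}]' 30; python3 -c "
from h import *
s=r.sense();print(s['moment'],s['q'])"
```

```text
time_s: 4.03
eef_pos: [0.5731, -0.2928, 0.066]
orientation: [0.646, 0.764, 0.001, 0.003]
ft_force: [12.5, -2.0, -8.8]
width: 0.0136
gripper_force: 30.0
[-0.57056184 -2.65431349  0.04832503] [-0.1278677   0.52041487  0.7043609   1.68589977 -0.37764051  1.06940551
  0.8611737 ]
```

```bash
python3 -m creep '[{"tx":4,"ty":0,"tz":-1,"ax":0,"ay":0,"az":0,"grip":0},{"tx":4,"ty":0,"tz":-1,"ax":0,"ay":0,"az":8,"grip":0},{"tx":4,"ty":0,"tz":-1,"ax":0,"ay":0,"az":16,"grip":0},{"tx":4,"ty":0,"tz":-1,"ax":0,"ay":0,"az":24,"grip":0},{"tx":4,"ty":0,"tz":-1,"ax":0,"ay":0,"az":32,"grip":0},{"tx":4,"ty":0,"tz":-1,"ax":0,"ay":0,"az":40,"grip":0},{"tx":4,"ty":0,"tz":-1,"ax":0,"ay":0,"az":48,"grip":0},{"tx":4,"ty":0,"tz":-1,"ax":0,"ay":0,"az":55,"grip":0},{"tx":4,"ty":0,"tz":-1,"ax":0,"ay":0,"az":55,"grip":0}]'; python3 -c "
from h import *
s=r.sense();print(s['moment'],s['q'])"
```

```text
time_s: 5.15
eef_pos: [0.5731, -0.2932, 0.0658]
orientation: [0.22, 0.975, 0.0, -0.0]
ft_force: [-6.1, 3.9, 13.1]
width: 0.0136
gripper_force: 30.0
[0.80166285 1.55243089 0.11675729] [ 0.02400652  0.47766091  0.49557209  1.67146605 -0.25442279  1.05805098
  1.72564618]
```

```bash
python3 -m creep '[{"tx":-1,"ty":0,"tz":1,"ax":0,"ay":0,"az":4,"grip":0},{"tx":-1,"ty":0,"tz":1,"ax":0,"ay":0,"az":8,"grip":0},{"tx":-1,"ty":0,"tz":1,"ax":0,"ay":0,"az":8,"grip":0}]'; python3 -c "
from h import *
s=r.sense();print(s['moment'],s['q'],s['orientation'])"; python3 -m creep '[{"tx":0,"ty":0,"tz":0,"ax":0,"ay":0,"az":3,"grip":0},{"tx":0,"ty":0,"tz":0,"ax":0,"ay":0,"az":6,"grip":0},{"tx":0,"ty":0,"tz":0,"ax":0,"ay":0,"az":6,"grip":0}]'; python3 -c "
from h import *
s=r.sense();print(s['moment'],s['q'],s['orientation'])"
```

```text
time_s: 5.52
eef_pos: [0.573, -0.2932, 0.0659]
orientation: [0.152, 0.988, 0.0, 0.0]
ft_force: [-0.4, 1.2, 2.2]
width: 0.014
gripper_force: 30.0
[ 0.2735732  -0.04828377  0.04805452] [ 0.04451345  0.47149764  0.46723883  1.67204843 -0.23785915  1.05435062
  1.85078694] [1.52401787e-01 9.88318591e-01 8.99183028e-05 2.21217195e-04]
time_s: 5.9
eef_pos: [0.5731, -0.2932, 0.0658]
orientation: [0.102, 0.995, 0.0, 0.0]
ft_force: [-0.1, 1.6, 2.9]
width: 0.0142
gripper_force: 30.0
[ 0.27444196 -0.2014999  -0.71950414] [ 0.06033643  0.46824684  0.44619965  1.67118824 -0.22671882  1.05300253
  1.94454116] [1.01639605e-01 9.94821204e-01 1.60733730e-04 3.69857495e-04]
```

The moment jumped from 0.05 to -0.72 N m at a bar angle of about 168°, so the stop is reached. I'll push a little more, release, rise, and check.

```bash
python3 -m creep '[{"tx":0,"ty":0,"tz":0,"ax":0,"ay":0,"az":2,"grip":0},{"tx":0,"ty":0,"tz":0,"ax":0,"ay":0,"az":2,"grip":0},{"tx":0,"ty":0,"tz":0,"ax":0,"ay":0,"az":2,"grip":50},{"tx":0,"ty":0,"tz":0,"ax":0,"ay":0,"az":2,"grip":50},{"tx":0,"ty":0,"tz":0,"ax":0,"ay":0,"az":2,"grip":50},{"tx":0,"ty":0,"tz":50,"ax":0,"ay":0,"az":2,"grip":60},{"tx":0,"ty":0,"tz":110,"ax":0,"ay":0,"az":2,"grip":87},{"tx":0,"ty":0,"tz":160,"ax":0,"ay":0,"az":2,"grip":87},{"tx":0,"ty":60,"tz":190,"ax":0,"ay":0,"az":2,"grip":87},{"tx":0,"ty":120,"tz":190,"ax":0,"ay":0,"az":2,"grip":87}]'; python3 - <<'E'
from h import *
p,d=cap('top','t2'); knob('top',d,315,365,180,225,zr=(.08,.097))
o=np.hstack([cv2.resize(q,(400,360),interpolation=cv2.INTER_CUBIC) for q in (p[180:225,315:365,::-1],)])
cv2.imwrite('pics/t2c.png',o)
p,d=cap('scene','s2'); knob('scene',d,160,205,210,250)
print(r.sense()['q'])
E
```

```text
time_s: 7.15
eef_pos: [0.5733, -0.1751, 0.258]
orientation: [0.084, 0.996, -0.0, 0.002]
ft_force: [1.2, 1.3, -1.0]
width: 0.0839
gripper_force: 0.0
  avg = a.mean(axis, **keepdims_kw)
  ret = um.true_divide(
h.py:19: RuntimeWarning: Degrees of freedom <= 0 for slice
  rc=cv2.minAreaRect(k[:,:2].astype(np.float32)); C=np.cov(k[:,:2].T); w,V=np.linalg.eigh(C)
  c *= np.true_divide(1, fact)
  c *= np.true_divide(1, fact)
h.py:20: RuntimeWarning: Mean of empty slice.
  print(n,len(k),k.mean(0).round(4),k[:,2].max(),rc,'axis',np.degrees(np.arctan2(V[1,1],V[0,1])),np.sqrt(w*12))
Traceback (most recent call last):
  File "h.py", line 20, in knob
    print(n,len(k),k.mean(0).round(4),k[:,2].max(),rc,'axis',np.degrees(np.arctan2(V[1,1],V[0,1])),np.sqrt(w*12))
                                      ~~~~~~~~~~^^
ValueError: zero-size array to reduction operation maximum which has no identity
```

```bash
python3 -m creep '[{"tx":-58,"ty":50,"tz":0,"ax":0,"ay":0,"az":-10,"grip":60},{"tx":-58,"ty":110,"tz":0,"ax":0,"ay":0,"az":-20,"grip":60},{"tx":-58,"ty":170,"tz":0,"ax":0,"ay":0,"az":-30,"grip":60},{"tx":-58,"ty":220,"tz":0,"ax":0,"ay":0,"az":-40,"grip":60},{"tx":-58,"ty":270,"tz":0,"ax":0,"ay":0,"az":-50,"grip":60},{"tx":-58,"ty":310,"tz":0,"ax":0,"ay":0,"az":-60,"grip":60},{"tx":-58,"ty":310,"tz":0,"ax":0,"ay":0,"az":-70,"grip":60},{"tx":-58,"ty":310,"tz":0,"ax":0,"ay":0,"az":-72,"grip":60},{"tx":-58,"ty":310,"tz":0,"ax":0,"ay":0,"az":-72,"grip":60},{"tx":-58,"ty":310,"tz":0,"ax":0,"ay":0,"az":-72,"grip":60}]'; python3 - <<'E'
from h import *
p,d=cap('top','t2'); 
a=cv2.resize(p[180:225,315:365,::-1],(400,360),interpolation=cv2.INTER_CUBIC)
p2,d2=cap('scene','s2')
b=cv2.resize(p2[130:220,230:330,::-1],(400,360),interpolation=cv2.INTER_CUBIC)
cv2.imwrite('pics/t2c.png',np.hstack([a,b])); print(r.sense()['q'])
knob('top',d,315,365,180,225,zr=(.08,.097)); knob('scene',d2,160,205,210,250)
E
```

```text
time_s: 8.45
eef_pos: [0.5147, 0.1349, 0.2554]
orientation: [0.652, 0.758, -0.0, -0.0]
ft_force: [-1.0, 1.0, 0.6]
width: 0.0602
gripper_force: 0.0
[-0.54499837  0.07286138  0.21761816  1.71178942 -0.01610967  1.35885436
 -0.17579361]
top 46 [ 0.5688 -0.2927  0.087 ] 0.09279913506286551 ((0.5696015357971191, -0.2929036319255829), (0.014233244583010674, 0.04007934033870697), 76.56688690185547) axis 165.83466763341144 [0.01416533 0.04189233]
scene 93 [ 0.5797 -0.2971  0.0821] 0.09144121012712775 ((0.5763909220695496, -0.29533228278160095), (0.014056337997317314, 0.040247127413749695), 77.06366729736328) axis 169.9008418242993 [0.01437474 0.04409615]
```

View pics/t2c.png

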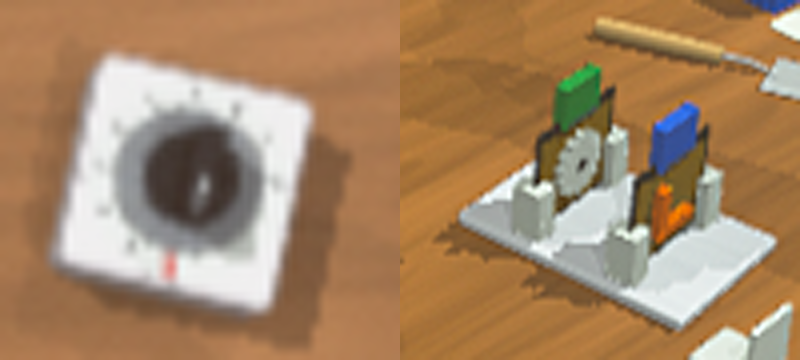

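The pointer is at the red mark and the bar reads 166°, against 165.5° for the box's zero direction, so the timer is at zero. The sheets stand undisturbed. Descending on the green handle.

```bash
python3 -m creep '[{"tx":2,"ty":0,"tz":-50,"ax":0,"ay":0,"az":0,"grip":50},{"tx":2,"ty":0,"tz":-90,"ax":0,"ay":0,"az":0,"grip":50},{"tx":2,"ty":0,"tz":-120,"ax":0,"ay":0,"az":0,"grip":50},{"tx":2,"ty":0,"tz":-144,"ax":0,"ay":0,"az":0,"grip":50},{"tx":2,"ty":0,"tz":-144,"ax":0,"ay":0,"az":0,"grip":50},{"tx":2,"ty":0,"tz":-144,"ax":0,"ay":0,"az":0,"grip":0},{"tx":2,"ty":0,"tz":-144,"ax":0,"ay":0,"az":0,"grip":0},{"tx":2,"ty":0,"tz":-144,"ax":0,"ay":0,"az":0,"grip":0},{"tx":2,"ty":0,"tz":-144,"ax":0,"ay":0,"az":0,"grip":0},{"tx":2,"ty":0,"tz":-144,"ax":0,"ay":0,"az":0,"grip":0}]' 15
```

```text
time_s: 9.8
eef_pos: [0.5168, 0.1352, 0.1118]
orientation: [0.653, 0.757, 0.0, -0.0]
ft_force: [-0.8, 0.1, 2.9]
width: 0.0141
gripper_force: 15.0
```

```bash
python3 -m creep '[{"tx":0,"ty":0,"tz":0,"ax":0,"ay":0,"az":0,"grip":0},{"tx":0,"ty":0,"tz":10,"ax":0,"ay":0,"az":0,"grip":0},{"tx":0,"ty":0,"tz":25,"ax":0,"ay":0,"az":0,"grip":0},{"tx":0,"ty":0,"tz":45,"ax":0,"ay":0,"az":0,"grip":0},{"tx":0,"ty":0,"tz":65,"ax":0,"ay":0,"az":0,"grip":0},{"tx":0,"ty":0,"tz":90,"ax":0,"ay":0,"az":0,"grip":0},{"tx":0,"ty":0,"tz":120,"ax":0,"ay":0,"az":0,"grip":0},{"tx":0,"ty":0,"tz":150,"ax":0,"ay":0,"az":0,"grip":0},{"tx":0,"ty":0,"tz":180,"ax":0,"ay":0,"az":0,"grip":0},{"tx":0,"ty":0,"tz":180,"ax":0,"ay":0,"az":0,"grip":0}]' 45; python3 -c "
from h import *
print(r.sense()['q'])"
```

```text
time_s: 11.05
eef_pos: [0.5179, 0.1354, 0.2945]
orientation: [0.653, 0.757, 0.002, 0.001]
ft_force: [0.0, 0.4, -2.8]
width: 0.0138
gripper_force: 45.0
[-0.54777278  0.06101404  0.22095891  1.64525469 -0.01382526  1.4318776
 -0.17735585]
```

```bash
python3 -m creep '[{"tx":15,"ty":0,"tz":10,"ax":1.2,"ay":-8,"az":0,"grip":0},{"tx":30,"ty":0,"tz":20,"ax":2.4,"ay":-16,"az":0,"grip":0},{"tx":45,"ty":0,"tz":30,"ax":3.6,"ay":-24,"az":0,"grip":0},{"tx":60,"ty":0,"tz":40,"ax":4.8,"ay":-32,"az":0,"grip":0},{"tx":70,"ty":0,"tz":50,"ax":5.7,"ay":-39,"az":0,"grip":0},{"tx":80,"ty":0,"tz":60,"ax":6.3,"ay":-44.6,"az":0,"grip":0},{"tx":80,"ty":0,"tz":60,"ax":6.3,"ay":-44.6,"az":0,"grip":0},{"tx":80,"ty":0,"tz":60,"ax":6.3,"ay":-44.6,"az":0,"grip":0},{"tx":80,"ty":0,"tz":60,"ax":6.3,"ay":-44.6,"az":0,"grip":0}]'; python3 - <<'E'
from h import *
from scipy.spatial.transform import Rotation as R
s=r.sense(); print(s['q'],R.from_quat(s['orientation']).as_matrix().round(3),s['qd'].round(3))
p,d=cap('scene','s3'); cv2.imwrite('pics/s3c.png',cv2.resize(p[40:270,130:410,::-1],None,fx=2.5,fy=2.5,interpolation=cv2.INTER_CUBIC))
E
```

```text
time_s: 12.18
eef_pos: [0.5969, 0.1352, 0.3512]
orientation: [0.603, 0.7, 0.288, 0.252]
ft_force: [-0.1, 0.1, -2.3]
width: 0.0136
gripper_force: 45.0
[-0.50697606 -0.31280706  0.07536148  2.07440166  0.37645891  0.64786278
 -0.49307601] [[-0.145  0.7    0.7  ]
 [ 0.989  0.107  0.099]
 [-0.006  0.706 -0.708]] [-0.    -0.    -0.004  0.001  0.006 -0.007 -0.005]
```

View pics/s3c.png

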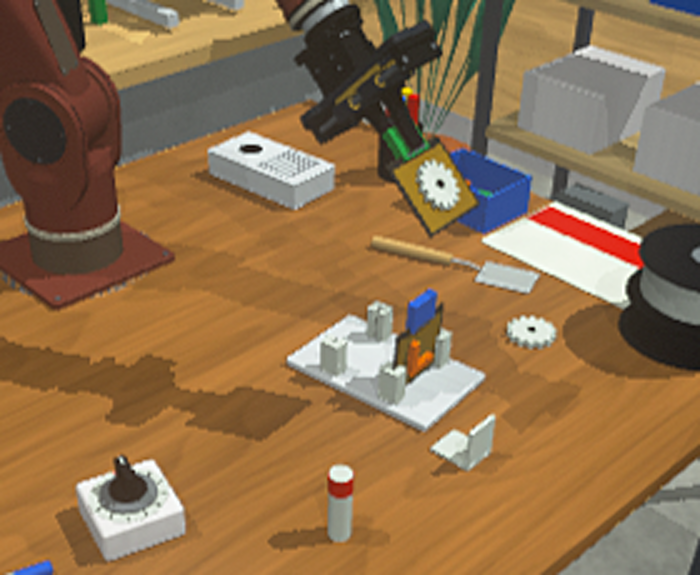

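The sheet is held tipped, with the gear face up at (440,185). The bracket sheet and bystanders are in place and the knob pointer faces the robot. Checking the sheet's real tilt from the depth before handing in.

```bash
python3 - <<'E'
from h import *
d=np.load('pics/s3.npy'); p=cv2.imread('pics/s3.png')
S=cloud('scene',d,285,325,92,136); k=S[(S[:,2]>.2)&(S[:,2]<.4)&(abs(S[:,0]-.66)<.08)&(abs(S[:,1]-.14)<.1)]
c=k.mean(0); n=np.linalg.svd(k-c)[2][2]; n*=np.sign(n[2]); print(len(k),c,n,'tilt',np.degrees(np.arccos(n[2])))
C=[P('scene',d,130+u/2.5,40+v/2.5) for u,v in((433,228),(472,199))]
print(C); e=C[1]-C[0]; print('edge slope',np.degrees(np.arcsin(e[2]/np.linalg.norm(e))),np.linalg.norm(e))
s=r.sense(); print(s['time_s'],s['gripper_force'],abs(s['qd']).max())
E
```

```text
937 [0.62854121 0.1335421  0.32508305] [0.72642357 0.09506907 0.6806399 ] tilt 47.10633300956183
[array([0.66830734, 0.10240547, 0.28755484]), array([0.65004073, 0.194447  , 0.28700858])]
edge slope -0.33353784368461714 0.09383821222408413
12.225 44.961008629761636 0.007524194140369048
```

Tilt is 47°, the lower edge is level to 0.3° and about 0.28 m above the bench, and the sheet is held still. Handing in.

```bash
python3 -c "
from h import *
print(hand_in())"
```

```text
the job is handed in; nothing more can be done
None
```

I handed the job in with the timer at its zero stop and the gear sheet held still in the gripper, its face tipped up 47° from vertical and its lower edge level, about 0.28 m above the bench; the other sheet and the bystanders looked undisturbed in the last picture, and hand-in returned no verdict.

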